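# Switch on the small lamp and hang it over the tins

## Task

First switch on the little white lamp where it stands, by pressing the raised end of the rocker switch on its top fully down. Then hang it by its open C-shaped hook from the chrome rail, about the middle, passing the rail sideways through the hook's gap, and leave it switched on and hanging still over the tins in the grey drawer. Do not knock the lamp over or disturb the brush, the shoehorn or the tins.

Things in the scene. Friction and masses are not known exactly. Their poses are not given: they have to be found in the camera images.
- lamp_grip (a point): Centre of the lamp's grip block, 126 mm above its underside: 50 mm along x, 16 along y, 40 along z; pinch it across y. Lamp: loose, white plastic, 160 mm tall, 0.2 to 0.4 kg, upright on the board left or right of the drawer; from below: round puck (70 mm across, 50 high), upright C hook, grip block on top of the C, rocker switch. Axes: z up, x out through the C's gap.
- lamp_eye (a point): Centre of the lamp's C hook, 46 mm below lamp_grip, same axes. The C lies in the x-z plane, 16 mm wide along y, inner radius 20 mm, outer 28 mm; gap on the +x side, about 23 mm high, centred on this height. The rail passes through it along y. When the lamp hangs, the C's top rests on the rail and this point is 14 mm below the rail's axis.
- switch_end (a point): Top of the grey rocker switch, 22 mm from its pivot, on the gap (+x) side; this end is raised while off, about 161 mm above the board. Rocker 50 mm long (lamp x), 10 wide, 7 thick, pivoting at its middle above the centre of the grip block's top. Press this end down about 6.5 mm to its stop for on; needs under 2 N, stays as left.
- switch (a joint): Angle of the rocker: 0 to 0.03 rad off (gap-side end raised), 0.3 rad fully on (gap-side end down, at its stop).
- rail_mid (a point): Middle of the fixed chrome rail, on its axis: level rod, 12 mm diameter, 310 mm long along y, 180 mm above the board, a post at each end (y = -155, 155), free above. x is level across the rail, away from the robot; z up. Beneath it a grey drawer, up to 55 mm high (x -100 to 80 mm, y within 130), its 70 mm high housing at x 80 to 230. The fixed unit varies in place and yaw.
- tin_a: Shoe polish tin, 71 mm diameter, 30 mm high, in the drawer under the rail, bystander. Origin at the centre of its underside.
- tin_b: Second such tin beside it, bystander.
- brush: Beechwood brush, 150 x 45 x 36 mm, lying on the board on the other side of the drawer from the lamp, bystander. Origin under its centre, x along its length.
- shoehorn: Chrome shoehorn, about 190 mm long, 8 mm high, lying on top of the drawer's housing, bystander. Origin under its middle, y along its length.
There are look-alikes about, which are no part of the job. There is more than one size of the part that bears lamp_grip; the job needs the larger.

How it is judged:
By the outcome, as a careful person would: the job done as asked, in the order asked, and still so for the second after the job is handed in, with the robot touching nothing.
It also fails if it takes over 58 s, if anything falls off the work surface, if the arm or the gripper's body presses on something with over 40 N, if the wrist force passes 120 N, or if a joint passes its speed limit or range.

## Robot

A 7-joint arm with a two-finger parallel gripper is mounted at the origin on the work surface. World frame = base frame: x ahead of the robot, y to its left, z up, the work surface at z = 0. Lengths are in mm, angles in rad, forces in N, time in s.
With the tool pointing down it reaches from about 425 to 1025 mm from the base axis. Payload 9.4 kg.
Tool frame: the origin (TCP) lies at the very end of the fingers, on their centre line; the grasp point (between the pads) lies 19 mm behind it; x points along the fingers, y is the direction in which the jaws open and shut, and the axes are right-handed (so a half turn about x gives the same grasp; the last joint's range is limited). The gripper opens to 85 mm and grips with 20 to 120 N. Pads are 22 mm wide; open, the fingers measure 114 mm over their backs; the gripper's body (76 mm by 85 mm) begins 54 mm behind the grasp point. The pads swing forward as they close: fully open they stand 13 mm farther back than shut.
Start: joints at [1.08, 0.599, -0.003, 1.599, 0.002, 0.943, -0.08], TCP at [291.507, -663.813, 231.275] pointing down, gripper open.
Joint ranges: [-2.57, 2.57], [-0.35, 1.97], [-1.29, 1.29], [0.11, 2.56], [-1.05, 4.19], [0.11, 1.86], [-2.63, 2.63]. Speed limits (rad/s): [2.22, 2.22, 3.01, 3.01, 3.14, 3.14, 3.14].

## Interface

Orientations are given as a rotation vector (axis times angle).
In Python, from cell import r gives the robot as it stands. The module is installed in compiled form; this text tells all that it offers.
- The arm moves only by the shell command python3 -m crank 'ROWS' [OPENING] [FORCE]. ROWS is JSON, a list of rows, each a list of 6 numbers: the shift along the world's x, y, z scaled (see below), then the turn, a rotation vector about the world's x, y, z scaled (see below). In form: [[x, y, z, wx, wy, wz], ...]. A call has 1 to 10 rows; each row shifts and turns the commanded pose from where the row before left it; what a row does not reach is not made up. The controller multiplies each number of a shift by 0.025 m and each number of a turn by 90 degrees. A row lasts 1/12 s, in which the tool goes at most 41.7 mm and 7.16 degrees, less where a joint would pass 70% of its speed; a pose out of reach is approached as far as the arm can. A call with a number of a shift or a turn outside -1 to 1 is refused whole. A call with a gripper value outside its range is refused whole. OPENING is the opening, from 0 (shut) to 1 (fully open), set as the call begins (- or left out, the last holds). The fingers move at their own pace and stop on an object; FORCE is the grip in N (left out, the last holds). Time passes only in rows, so rows that do not move let the fingers close. It gives the time, the measured TCP pose, the force and the opening at its end, in the units of the state.
- r.get_state(): the state, without advancing time (a new reading comes with each control period).
- r.camera(name): name is "scene" or "top" or "wrist"; returns a dict with "pixels" (400x640x3 uint8, red, green, blue), "K" (3x3 intrinsics, pixels), "R" (3x3) and "t" (3): a world point X has camera coordinates R X + t. Camera axes: x right, y down, z forward; pixel columns grow to the right and rows downward; lengths in mm; the calibration is good to about 2 mm. The wrist camera is an equidistant fisheye: a pixel r from the principal point sees the ray r / f radians off the axis. A picture is of the moment at which its call begins. There is no depth.
- r.close_job(): hands the job in, once; it reports no verdict.
Trained networks look in a picture, given as the dict that the camera call returned (one of the last four; its "shot" number tells which), for a name from the list of things; names that differ only in an ending like _2 or _b are one class to them, and where a whole thing is asked for, a point or a joint stands for the part that bears it (a point fixed in the world has none). Each returns a list of dicts, best first, with "p" (0 to 1); they miss things now and then, are a little off and sometimes report something else, mostly with a low value. They report only what shows in the picture. A call takes as long as a camera call. They do not tell look-alikes from the thing itself.
- r.boxes_of(target, picture): "bbox" ([left, top, right, bottom] as shares, 0 to 1, of the picture: columns of its width, rows of its height, round what is visible of it).
- r.outline_of(target, picture): "region" (400x640 bool, what is visible of it) and "bbox" ([left, top, right, bottom] as shares, 0 to 1, of the picture: columns of its width, rows of its height, round what is visible of it).
- r.pinpoint(target, picture): "point" ([column, row] as shares, 0 to 1, of the picture: columns of its width, rows of its height: a listed point, or the origin of a listed thing).
The state is a dict: "time": time; "q": joint angles; "dq": joint speeds; "joint_torque": joint torques, N m; "eef_pos": TCP position; "tool_rot": TCP orientation; "contact_force": force on the tool from outside, world axes, zero at the start; "torque": the same for the moment, N m; "width": finger opening in mm.
Only numpy, scipy, OpenCV 4.12 (cv2) and the standard library are available. Lean on these libraries where they do the work, as an engineer would, in place of code of your own. Each camera call takes 0.05 s, during which the arm holds its last target.

## Working session

There is one attempt and no reset: what is moved stays moved. The work goes in short steps, Python scripts to look and compute and a shell command to move; the robot and the scene stay as the last step left them, time stands still between calls to the robot, and variables do not carry over. Pictures are saved under pics/ and viewed, and the job is handed in when it is done.

```bash
ls; mkdir -p pics
cat > h.py <<'E'
import numpy as np, cv2
from cell import r
def save(pic,name): cv2.imwrite('pics/'+name+'.png',cv2.cvtColor(pic['pixels'],cv2.COLOR_RGB2BGR))
def ray(pic,share):
    u=share[0]*640;v=share[1]*400;K=pic['K'];R=pic['R'];t=pic['t']
    d=np.linalg.inv(K)@np.array([u,v,1]);return -R.T@t,(R.T@d)/np.linalg.norm(d)
def atz(pic,share,z):
    c,d=ray(pic,share);return c+d*(z-c[2])/d[2]
def tri(rs):
    A=np.zeros((3,3));b=np.zeros(3)
    for c,d in rs:
        P=np.eye(3)-np.outer(d,d);A+=P;b+=P@c
    x=np.linalg.solve(A,b);return x,[np.linalg.norm((np.eye(3)-np.outer(d,d))@(x-c)) for c,d in rs]
def proj(pic,X):
    p=pic['K']@(pic['R']@np.array(X,float)+pic['t']);return p[:2]/p[2]
E
python3 - <<'E'
from h import *
np.set_printoptions(precision=1,suppress=True)
s=r.get_state();print({k:np.round(v,3) for k,v in s.items()})
P={n:r.camera(n) for n in('scene','top')}
for n,p in P.items():
    save(p,n+'0');print(n,-p['R'].T@p['t'])
for t in ['lamp_grip','lamp_eye','switch_end','rail_mid','tin_a','brush','shoehorn']:
  for n,p in P.items():
    print(t,n,[(round(d['p'],2),np.round(np.array(d['point'])*[640,400],1)) for d in r.pinpoint(t,p)][:4])
E
```

```text
pics
{'time': np.float64(0.0), 'q': array([ 1.1,  0.6, -0. ,  1.6,  0. ,  0.9, -0.1]), 'dq': array([ 0., -0.,  0., -0.,  0., -0.,  0.]), 'joint_torque': array([ -0. , -77.6,   1.6, -25.8,   0. ,   0. ,   0. ]), 'eef_pos': array([ 291.3, -663.4,  230.4]), 'tool_rot': array([ 2. ,  0.4, -2. ]), 'contact_force': array([1.2, 0.3, 0. ]), 'torque': array([-0. , -0.1,  0. ]), 'width': np.float64(85.516)}
scene [1178.1 -279.6 1098.8]
top [ 505.     1.7 1422.4]
lamp_grip scene [(0.65, array([413.2, 166.9])), (0.61, array([398.8, 131.2]))]
lamp_grip top [(0.77, array([205.4, 206.1]))]
lamp_eye scene [(0.87, array([397.4, 146.2])), (0.73, array([413.4, 174.5]))]
lamp_eye top [(0.73, array([211.3, 205.6])), (0.68, array([207.5, 242.1]))]
switch_end scene [(0.59, array([411.3, 127.2])), (0.56, array([414.5, 153.8]))]
switch_end top [(0.39, array([204.8, 211.4])), (0.38, array([193. , 238.3]))]
rail_mid scene [(0.88, array([320.1, 202.3]))]
rail_mid top [(0.71, array([337.1, 187.2])), (0.24, array([333.2, 132. ]))]
tin_a scene [(0.85, array([298.5, 238.8])), (0.74, array([342.5, 228.9])), (0.71, array([210.8, 230.8]))]
tin_a top [(0.91, array([353.4, 196.8])), (0.86, array([309.6, 188.8]))]
brush scene [(0.95, array([208.9, 229.2]))]
brush top [(0.63, array([434.8, 250.3]))]
shoehorn scene [(0.96, array([344.5, 272.9]))]
shoehorn top [(0.91, array([337.6, 129.2]))]
```

View pics/scene0.png

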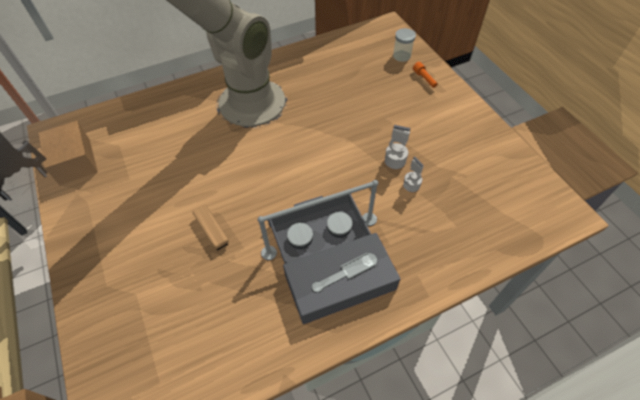

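View pics/top0.png

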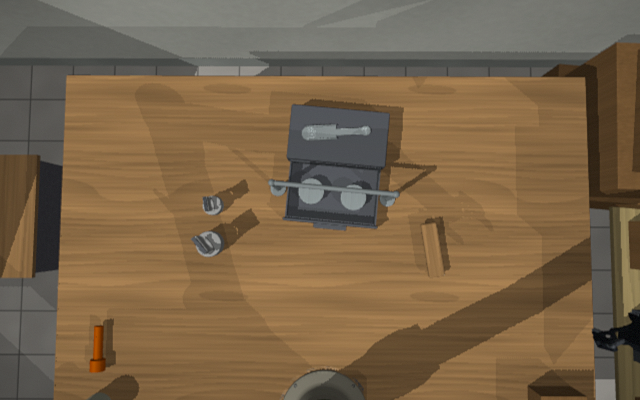

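Run:
```python
from h import *
np.set_printoptions(precision=1,suppress=True)
P={n:r.camera(n) for n in('scene','top')}
S=lambda a:np.array(a)/[640,400]
def T(a,b): x,e=tri([ray(P['scene'],S(a)),ray(P['top'],S(b))]);print(x,np.round(e,1));return x
print('eye');T((397.4,146.2),(207.5,242.1))
print('sw');T((411.3,127.2),(193,238.3))
print('rail');T((320.1,202.3),(337.1,187.2))
print('tins');print(atz(P['top'],S((353.4,196.8)),12),atz(P['top'],S((309.6,188.8)),12))
print('small');T((413.4,174.5),(211.3,205.6))
for n,(x,y) in dict(scene=(400,150),top=(205,228)).items():
    c=P[n]['pixels'][y-40:y+40,x-50:x+50]
    c=cv2.resize(c,None,fx=8,fy=8,interpolation=cv2.INTER_CUBIC)[:600]
    cv2.imwrite(f'pics/z_{n}.png',c[:,:,::-1])
c=np.vstack([P['top']['pixels'][160:220,250:410]]);cv2.imwrite('pics/z_rail.png',cv2.resize(c,None,fx=5,fy=5,interpolation=cv2.INTER_CUBIC)[:,:,::-1])
for t in ('lamp_grip','switch'):
  for n in P:
    for d in r.outline_of(t,P[n]): print(t,n,round(d['p'],2),np.array(d['bbox'])*[640,400,640,400],d['region'].sum())
```

```text
eye
[471.3 311.2  86.4] [1.3 1.3]
sw
[484.8 331.6 171.3] [5.5 5.5]
rail
[612.3 -24.8 185.3] [6.1 6.1]
tins
[597.6 -80.7  12. ] [619.6  42.6  12. ]
small
[569.9 310.   59.4] [2.3 2.3]
lamp_grip scene 0.59 [385.4 124.1 410.3 169. ] 827
lamp_grip top 0.92 [202.8 198.3 224.9 216.1] 323
lamp_grip top 0.85 [191.7 231.4 220.  255.2] 615
switch scene 0.47 [394.  123.2 410.5 131.1] 58
switch scene 0.31 [312.2 255.3 374.8 290.4] 684
switch top 0.67 [341.4 186.2 364.9 213. ] 406
switch top 0.5 [202.7 198.6 209.9 212.4] 54
switch top 0.47 [192.8 235.8 203.4 253.8] 84
```

View pics/z_scene.png

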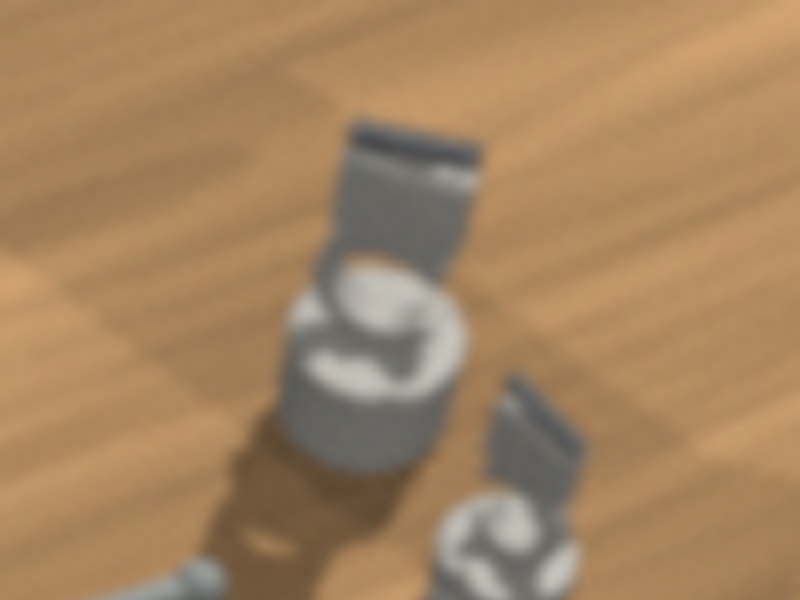

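View pics/z_top.png

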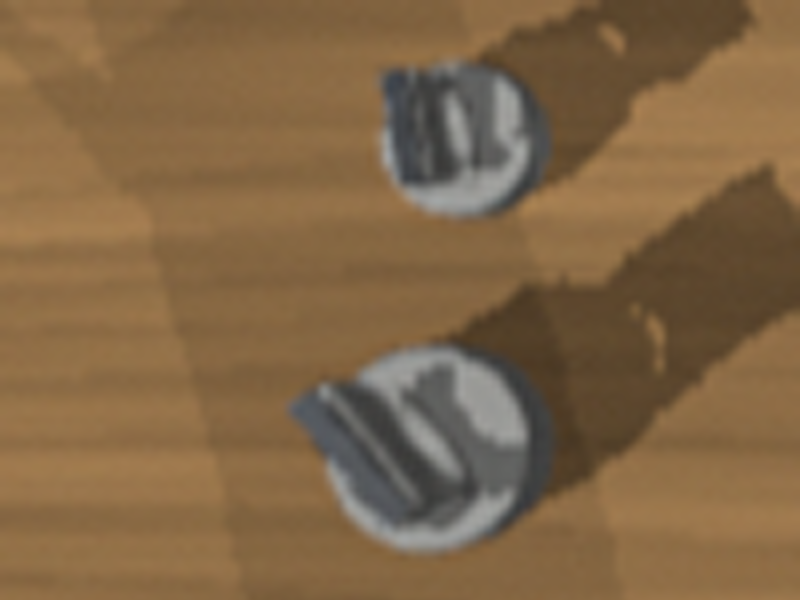

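View pics/z_rail.png

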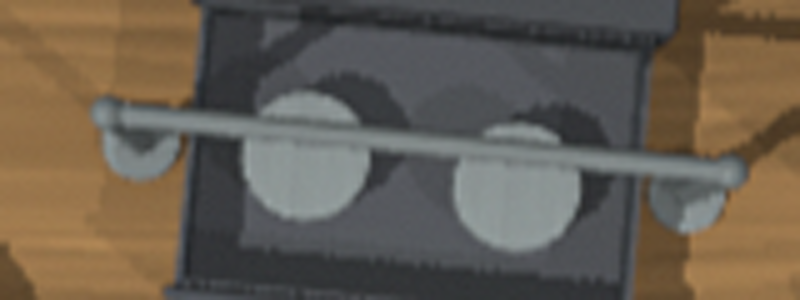

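Run:
```python
from h import *
from scipy.spatial.transform import Rotation as Ro
np.set_printoptions(precision=2,suppress=True)
P={n:r.camera(n) for n in('scene','top','wrist')}
save(P['wrist'],'w0'); print(P['wrist']['K'])
s=r.get_state();print(Ro.from_rotvec(s['tool_rot']).as_matrix(),s['eef_pos'],s['time'])
S=lambda a:np.array(a)/[640,400]
a=atz(P['top'],S((205,252.4)),153);b=atz(P['top'],S((192.5,238.6)),161);print('rocker',a,b,np.degrees(np.arctan2(*(b-a)[[1,0]])))
a2=atz(P['scene'],S((394.4,126.3)),153);b2=atz(P['scene'],S((409.8,128.8)),161);print('rocker',a2,b2,np.degrees(np.arctan2(*(b2-a2)[[1,0]])))
l=atz(P['top'],S((271,182.4)),180);m=atz(P['top'],S((397.6,194.4)),180);print('rail',l,m,(l+m)/2,np.linalg.norm(l-m),np.degrees(np.arctan2(*(l-m)[[1,0]]))-90)
print(proj(P['scene'],l),proj(P['scene'],m))
c=P['scene']['pixels'][170:265,240:400];cv2.imwrite('pics/z_rs.png',cv2.resize(c,None,fx=5,fy=5,interpolation=cv2.INTER_CUBIC)[:,:,::-1])
```

```text
[[309.71   0.   320.23]
 [  0.   309.71 201.82]
 [  0.     0.     1.  ]]
[[-0.    0.4  -0.92]
 [-0.   -0.92 -0.4 ]
 [-1.    0.    0.  ]] [ 291.51 -663.81  231.3 ] 1.25
rocker [446.64 300.41 153.  ] [481.21 330.54 161.  ] 41.0823074098037
rocker [447.38 306.61 153.  ] [482.28 336.64 161.  ] 40.71766636332559
rail [621.49 133.64 180.  ] [ 592.99 -180.37  180.  ] [607.24 -23.37 180.  ] 315.2964477953254 -5.186586126439181
[373.7  183.95] [257.99 220.86]
```

View pics/z_rs.png

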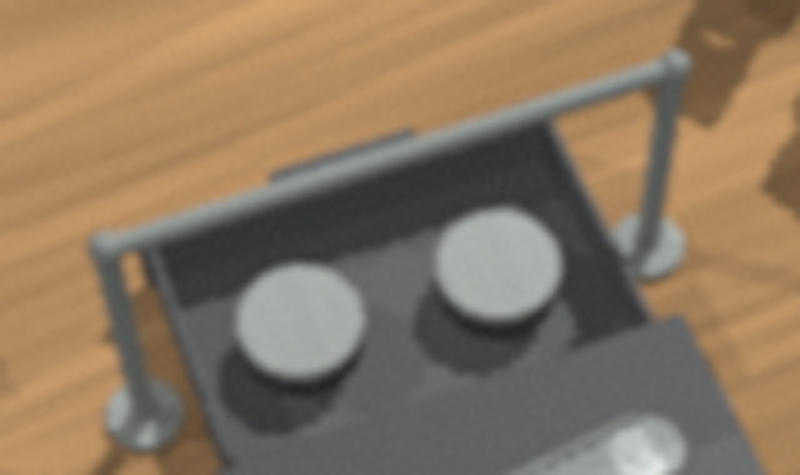

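View pics/w0.png

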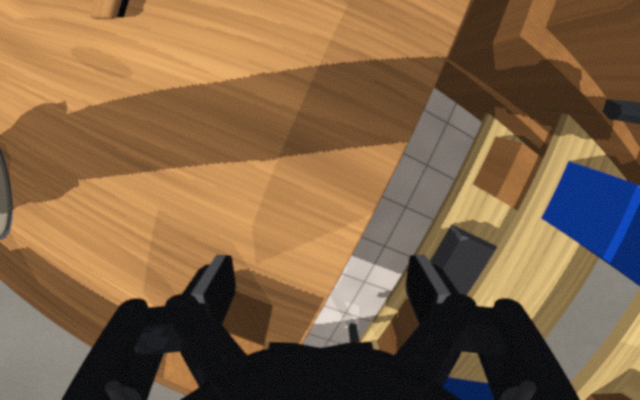

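```bash
python3 -m crank '[[0.7,1,0.3,0,0,0.0194],[0.7,1,0.3,0,0,0.0194],[0.7,1,0.3,0,0,0.0194],[0.7,1,0.3,0,0,0.0194],[0.7,1,0.3,0,0,0.0194],[0.7,1,0.3,0,0,0.0194],[0.7,1,0.3,0,0,0.0194],[0.7,1,0.3,0,0,0.0194],[0.7,1,0.3,0,0,0.0194],[0.7,1,0.3,0,0,0.0194]]' 0
python3 -m crank '[[0,1,0,0,0,0],[0,1,0,0,0,0],[0,1,0,0,0,0],[0,1,0,0,0,0],[0,1,0,0,0,0],[0,1,0,0,0,0],[0,1,0,0,0,0],[0,1,0,0,0,0],[0,1,0,0,0,0],[0,1,0,0,0,0]]'
python3 -m crank '[[0,1,0,0,0,0],[0,1,0,0,0,0],[0,1,0,0,0,0],[0,1,0,0,0,0],[0,1,0,0,0,0],[0,1,0,0,0,0],[0,1,0,0,0,0],[0,1,0,0,0,0],[0,1,0,0,0,0],[0,1,0,0,0,0]]'
python3 - <<'E'
from h import *
p=r.camera('wrist');save(p,'w1');print(r.get_state()['eef_pos'],p['R'],-p['R'].T@p['t'])
E
```

```text
time: 2.08
eef_pos: [467.2, -412.5, 306.9]
tool_rot: [1.803, 0.678, -1.802]
contact_force: [0.4, 0.0, 0.4]
width: 0.2
time: 2.92
eef_pos: [466.4, -162.7, 306.5]
tool_rot: [1.804, 0.677, -1.803]
contact_force: [0.3, -0.3, 0.3]
width: 0.1
time: 3.75
eef_pos: [466.4, 87.4, 306.6]
tool_rot: [1.804, 0.677, -1.803]
contact_force: [0.6, -0.2, -0.2]
width: -0.2
[466.45179687  92.53439003 306.80646743] [[ 6.58112987e-01 -7.52919054e-01 -4.41098714e-04]
 [-7.18345793e-01 -6.28068397e-01  2.99181234e-01]
 [-2.25536292e-01 -1.96578194e-01 -9.54196204e-01]] [523.42146535 138.66442864 449.52523397]
```

View pics/w1.png

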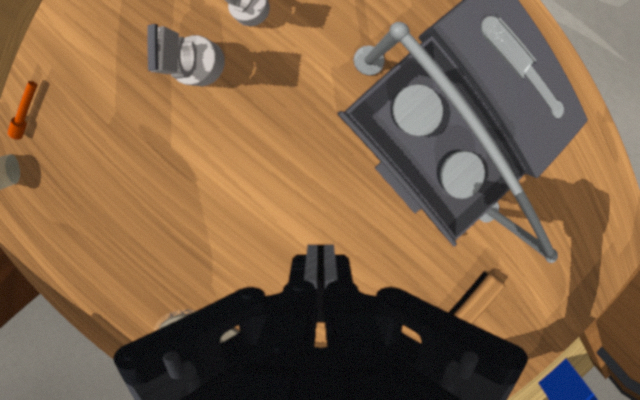

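```bash
python3 -m crank '[[-0.5,1,0,0,0,0],[-0.5,1,0,0,0,0],[-0.5,1,0,0,0,0],[-0.5,1,0,0,0,0],[-0.5,1,0,0,0,0],[0,0,0,0,0,0],[0,0,0,0,0,0]]'
cat >> h.py <<'E'
def fray(p,uv):
    K=p['K'];d=(np.array(uv)-[K[0,2],K[1,2]])/K[0,0];th=np.linalg.norm(d);s=np.sinc(th/np.pi)
    v=np.array([d[0]*s,d[1]*s,np.cos(th)]);return -p['R'].T@p['t'],p['R'].T@v
def fz(p,uv,z):
    c,d=fray(p,uv);return c+d*(z-c[2])/d[2]
def fproj(p,X):
    c=p['R']@np.array(X,float)+p['t'];th=np.arctan2(np.hypot(c[0],c[1]),c[2]);q=c[:2]/np.hypot(c[0],c[1])*th*p['K'][0,0]
    return q+[p['K'][0,2],p['K'][1,2]]
E
python3 - <<'E'
from h import *
np.set_printoptions(precision=1,suppress=True)
p=r.camera('wrist');save(p,'w2');s=r.get_state();print(s['eef_pos'],s['time'])
for t in ['lamp_grip','lamp_eye','switch_end','rail_mid']:
    print(t,[(round(d['p'],2),np.round(np.array(d['point'])*[640,400],1)) for d in r.pinpoint(t,p)][:4])
for t in ['switch','lamp_grip']:
  for d in r.outline_of(t,p): print(t,round(d['p'],2),np.array(d['bbox'])*[640,400,640,400],d['region'].sum(),cv2.minAreaRect(np.argwhere(d['region'])[:,::-1].astype(np.float32)))
E
```

```text
time: 4.38
eef_pos: [403.5, 212.2, 306.5]
tool_rot: [1.802, 0.68, -1.801]
contact_force: [-0.2, -0.6, 0.1]
width: 0.0
[404.  211.1 306.4] 4.4333
lamp_grip [(0.93, array([283.2,  73.8])), (0.66, array([356.1,  10.4]))]
lamp_eye [(0.64, array([289.7,  72.7])), (0.61, array([348.4,  18.8]))]
switch_end [(0.79, array([283.9,  45.3])), (0.7, array([348.3,  13. ]))]
rail_mid [(0.65, array([581.3, 195.2]))]
switch 0.9 [276.5  39.8 288.3  95. ] 586 ((281.0, 66.5), (51.0, 12.0), 90.0)
switch 0.47 [345.4   2.1 364.5  19.3] 152 ((352.48529052734375, 8.191184043884277), (7.545937538146973, 22.809310913085938), 30.963754653930664)
lamp_grip 0.73 [329.7   0.  368.5  48.5] 1363 ((347.5, 23.0), (46.0, 39.0), 90.0)
lamp_grip 0.6 [266.7  42.5 318.  106.6] 2482 ((292.6978454589844, 75.00587463378906), (54.767784118652344, 59.24309539794922), 20.136301040649414)
lamp_grip 0.21 [469.1 120.2 521.1 166.4] 1751 ((495.5, 141.0), (46.0, 47.0), 90.0)
```

View pics/w2.png

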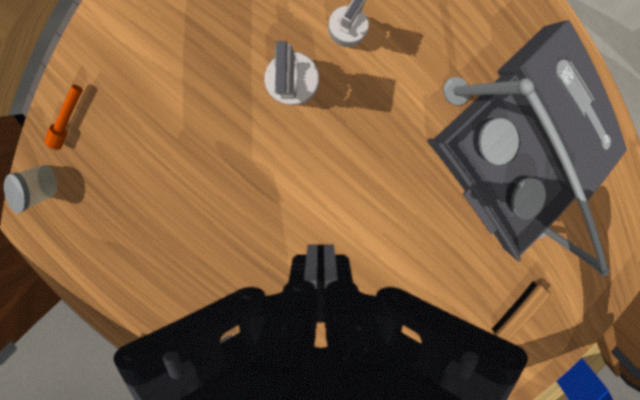

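Run:
```python
from h import *
np.set_printoptions(precision=1,suppress=True)
p=r.camera('wrist')
c=p['pixels'][25:125,250:350];cv2.imwrite('pics/z_w2.png',cv2.resize(c,None,fx=6,fy=6,interpolation=cv2.INTER_CUBIC)[:,:,::-1])
c=p['pixels'][70:285,440:620];cv2.imwrite('pics/z_w2r.png',cv2.resize(c,(500,597),interpolation=cv2.INTER_CUBIC)[:,:,::-1])
d=max(r.outline_of('switch',p),key=lambda d:d['p']);m=np.argwhere(d['region'])[:,::-1]
for y in (m[:,1].min()+2,m[:,1].max()-2): print(y,m[np.abs(m[:,1]-y)<3][:,0].mean())
```

```text
176 524.2421052631579
215 525.5555555555555
```

View pics/z_w2.png

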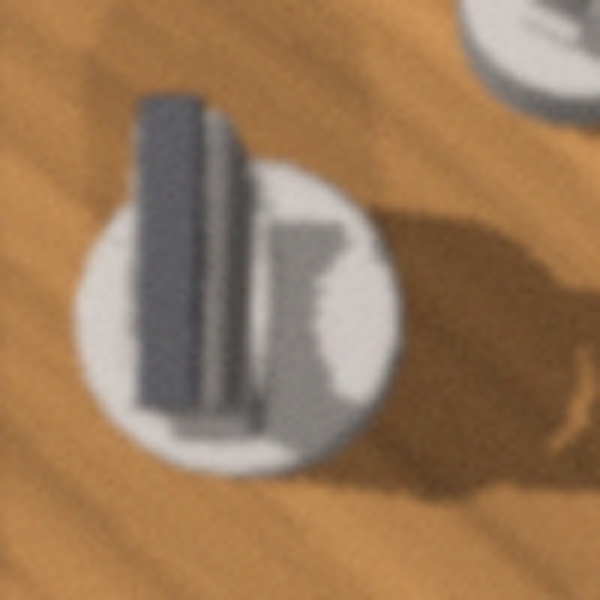

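View pics/z_w2r.png

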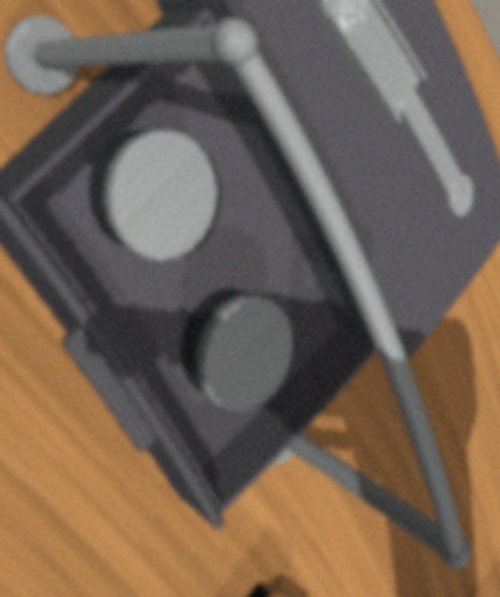

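Run:
```python
from h import *
np.set_printoptions(precision=1,suppress=True)
p=r.camera('wrist')
a=fz(p,(278.5,41.2),161.4);b=fz(p,(278,93.3),153.8);print(a,b,(a+b)/2,np.linalg.norm(a-b),np.degrees(np.arctan2(*(a-b)[[1,0]])))
print('puck',fz(p,(289.7,77.8),50))
l=fz(p,(525.7,85.1),180);m=fz(p,(604.5,268),180);print('rail',l,m,(l+m)/2,np.linalg.norm(l-m),np.degrees(np.arctan2(*(l-m)[[1,0]]))-90)
print(fz(p,(581.3,195.2),180))
s=r.get_state();from scipy.spatial.transform import Rotation as Ro
R=Ro.from_rotvec(s['tool_rot']).as_matrix();print(s['eef_pos'],s['time'],R[:,1],R[:,0],np.degrees(np.arctan2(R[1,1],R[0,1])))
for n in('top','scene'):
  q=r.camera(n);print(n,[proj(q,x) for x in (a,b,l,m)])
```

```text
[484.1 332.7 161.4] [445.9 301.5 153.8] [465.  317.1 157.6] 49.89913826362539 39.25953477921559
puck [465.2 316.9  50. ]
rail [623.4 132.7 180. ] [ 596.  -176.1  180. ] [609.7 -21.7 180. ] 309.9920152771521 -5.082644004798169
[610.1 -24.3 180. ]
[404.2 210.8 306.2] 4.8833 [ 0.7 -0.8  0. ] [-0. -0. -1.] -48.87412685053471
top [array([191.6, 237.5]), array([204.5, 252.7]), array([271.4, 181.6]), array([395.9, 193.2])]
scene [array([409. , 129.6]), array([392.7, 126.3]), array([373.7, 184.6]), array([260. , 221.1])]
```

```bash
python3 -m crank '[[0.533,0.813,-0.6,0,0,-0.002],[0.533,0.813,-0.6,0,0,-0.002],[0.533,0.813,-0.6,0,0,-0.002],[0.533,0.813,-0.6,0,0,-0.002],[0.533,0.813,-1,0,0,-0.002],[0.533,0.813,-1,0,0,0],[0,0,-0.8,0,0,0],[0,0,0,0,0,0],[0,0,0,0,0,0]]'
python3 - <<'E'
from h import *
np.set_printoptions(precision=2,suppress=True)
p=r.camera('wrist');save(p,'w3');s=r.get_state();print(s['eef_pos'],s['time'],s['contact_force'])
p=r.camera('scene');c=p['pixels'][80:190,330:470];cv2.imwrite('pics/s3.png',cv2.resize(c,None,fx=5,fy=5,interpolation=cv2.INTER_CUBIC)[:,:,::-1])
E
```

```text
time: 5.73
eef_pos: [483.2, 332.6, 175.4]
tool_rot: [1.81, 0.664, -1.816]
contact_force: [-0.3, 0.1, -0.3]
width: 0.1
[483.75 332.74 176.64] 5.7833 [-0.44 -0.8   0.12]
```

View pics/w3.png

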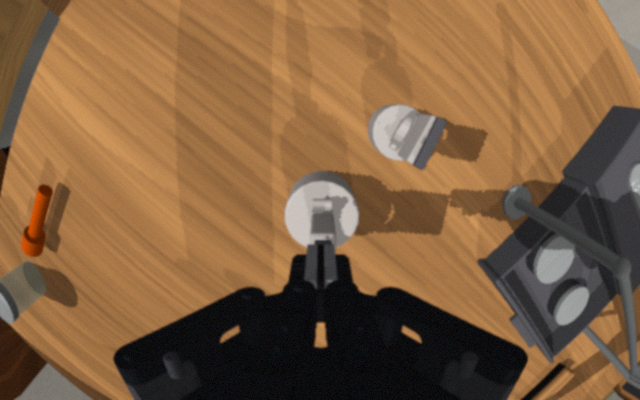

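View pics/s3.png

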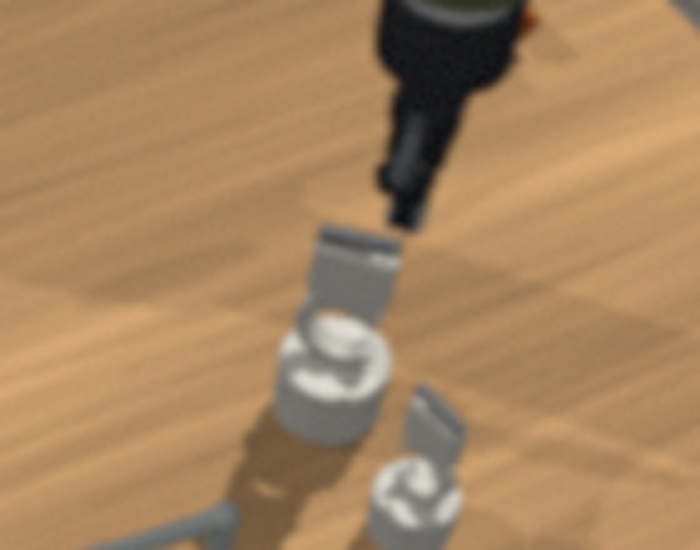

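```bash
python3 -m crank '[[-0.09,-0.08,-0.3,0,0,0],[0,0,-0.3,0,0,0],[0,0,-0.08,0,0,0],[0,0,-0.08,0,0,0],[0,0,0,0,0,0],[0,0,0,0,0,0]]'
python3 -m crank '[[0,0,-0.04,0,0,0],[0,0,-0.04,0,0,0],[0,0,0,0,0,0],[0,0,0,0,0,0]]'
```

```text
time: 6.33
eef_pos: [481.7, 331.1, 157.4]
tool_rot: [1.814, 0.665, -1.814]
contact_force: [0.3, 0.2, 0.5]
width: -0.2
time: 6.67
eef_pos: [482.0, 331.4, 155.9]
tool_rot: [1.815, 0.665, -1.813]
contact_force: [-0.4, -1.5, 6.2]
width: -0.4
```

```bash
python3 -m crank '[[0,0,-0.02,0,0,0],[0,0,0,0,0,0],[0,0,0,0,0,0]]'
python3 - <<'E'
from h import *
p=r.camera('scene');c=p['pixels'][80:190,330:470];cv2.imwrite('pics/s4.png',cv2.resize(c,None,fx=5,fy=5,interpolation=cv2.INTER_CUBIC)[:,:,::-1])
E
```

```text
time: 6.92
eef_pos: [482.2, 331.6, 155.8]
tool_rot: [1.815, 0.665, -1.812]
contact_force: [-1.1, -1.6, 8.8]
width: -0.1
```

View pics/s4.png

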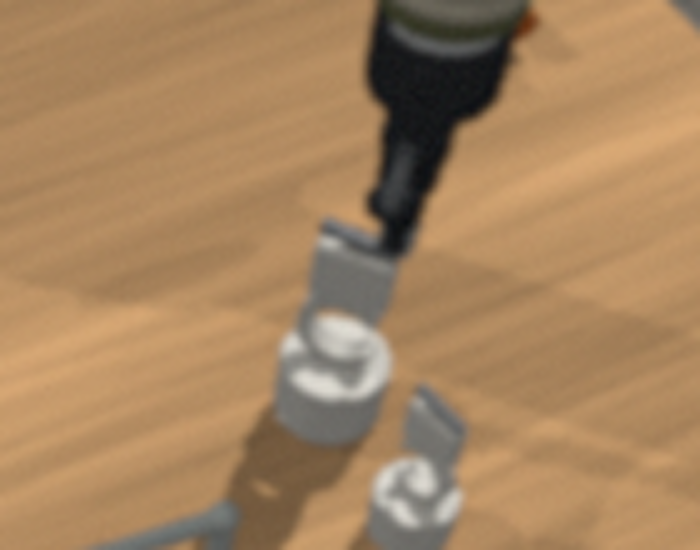

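```bash
python3 -m crank '[[0,0,0.3,0,0,0],[0,0,0.8,0,0,0],[0,0,0.8,0,0,0],[-0.35,-0.3,0,0,0,0],[-0.35,-0.3,0,0,0,0],[0,0,0,0,0,0]]'
python3 -m crank '[[0,0,0,0,0,0],[0,0,0,0,0,0],[0,0,0,0,0,0]]' 0.6
python3 - <<'E'
from h import *
p=r.camera('scene');c=p['pixels'][80:190,330:470];cv2.imwrite('pics/s5.png',cv2.resize(c,None,fx=5,fy=5,interpolation=cv2.INTER_CUBIC)[:,:,::-1])
p=r.camera('wrist');c=p['pixels'][140:320,220:420];cv2.imwrite('pics/w5.png',cv2.resize(c,None,fx=3,fy=3,interpolation=cv2.INTER_CUBIC)[:,:,::-1])
E
```

```text
time: 7.47
eef_pos: [462.4, 314.2, 202.2]
tool_rot: [1.812, 0.663, -1.815]
contact_force: [0.5, 0.3, -0.2]
width: -0.1
time: 7.72
eef_pos: [464.4, 316.4, 201.9]
tool_rot: [1.813, 0.665, -1.814]
contact_force: [0.4, -0.1, -0.9]
width: 35.6
```

View pics/s5.png

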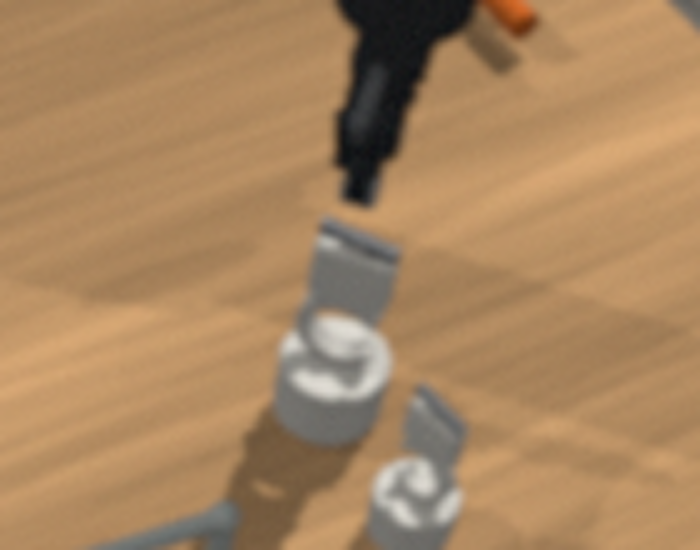

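View pics/w5.png

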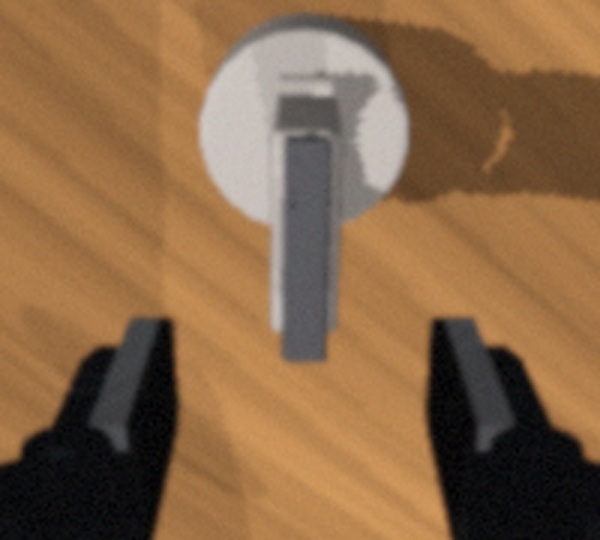

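```bash
python3 -m crank '[[0,0,-0.8,0,0,0],[0,0,-0.8,0,0,0],[0,0,-0.8,0,0,0],[0,0,-0.8,0,0,0],[0,0,-0.5,0,0,0],[0,0,0,0,0,0],[0,0,0,0,0,0]]'
python3 -m crank '[[0,0,0,0,0,0],[0,0,0,0,0,0],[0,0,0,0,0,0],[0,0,0,0,0,0],[0,0,0,0,0,0],[0,0,0,0,0,0]]' 0 50
```

```text
time: 8.4
eef_pos: [463.9, 316.2, 109.2]
tool_rot: [1.812, 0.665, -1.815]
contact_force: [0.9, 0.7, -1.1]
width: 51.3
time: 8.9
eef_pos: [464.9, 316.4, 110.7]
tool_rot: [1.816, 0.665, -1.812]
contact_force: [0.1, -1.1, 8.0]
width: 15.0
```

```bash
python3 -m crank '[[0,0,0.3,0,0,0],[0,0,0.8,0,0,0],[0,0,0.8,0,0,0],[0,0,0.8,0,0,0],[0,0,0.8,0,0,0],[0,0,0.5,0,0,0],[0,0,0,0,0,0],[0,0,0,0,0,0]]'
python3 - <<'E'
from h import *
from scipy.spatial.transform import Rotation as Ro
p=r.camera('wrist');save(p,'w6');c=p['pixels'][140:320,220:420];cv2.imwrite('pics/w6z.png',cv2.resize(c,None,fx=3,fy=3,interpolation=cv2.INTER_CUBIC)[:,:,::-1])
p=r.camera('scene');c=p['pixels'][60:190,330:470];cv2.imwrite('pics/s6.png',cv2.resize(c,None,fx=4,fy=4,interpolation=cv2.INTER_CUBIC)[:,:,::-1])
s=r.get_state();R=Ro.from_rotvec(s['tool_rot']).as_matrix();print(s['eef_pos'],s['time'],R[:,0],np.degrees(np.arctan2(R[1,1],R[0,1])),s['q'])
E
```

```text
time: 9.57
eef_pos: [464.1, 315.9, 210.2]
tool_rot: [1.815, 0.665, -1.813]
contact_force: [0.2, -0.3, -3.5]
width: 15.1
[463.63628521 315.53111943 208.85372015] 9.6667 [-0.00136247 -0.00113498 -0.99999843] -49.73276890611356 [-0.4238839   0.45568834 -0.38396247  1.98366562  0.24453491  0.74824794
 -1.8210779 ]
```

View pics/w6z.png

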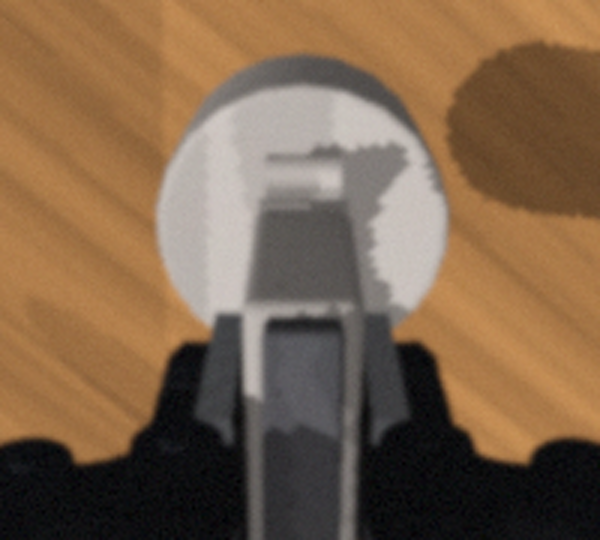

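View pics/s6.png

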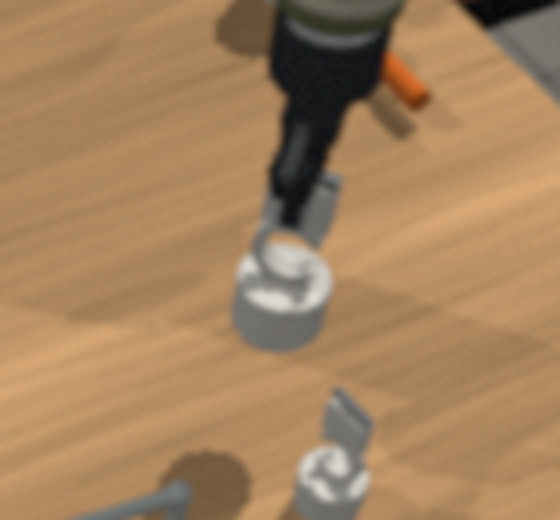

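```bash
python3 -m crank '[[0.1,-0.95,0,0,0,-0.036],[0.1,-0.95,0,0,0,-0.036],[0.1,-0.95,0,0,0,-0.036],[0.1,-0.95,0,0,0,-0.036],[0.1,-0.95,0,0,0,-0.036],[0.1,-0.95,0,0,0,-0.036],[0.1,-0.95,0,0,0,-0.036],[0.1,-0.95,0,0,0,-0.036],[0.1,-0.95,0,0,0,-0.036],[0.1,-0.95,0,0,0,-0.036]]'
python3 -m crank '[[0.5,-0.95,0,0,0,-0.036],[0.5,-0.95,0,0,0,-0.036],[0.5,-0.95,0,0,0,-0.036],[0.5,-0.95,0,0,0,-0.036],[0,0,0,0,0,0],[0,0,0,0,0,0],[0,0,0,0,0,0]]'
python3 - <<'E'
from h import *
from scipy.spatial.transform import Rotation as Ro
p=r.camera('wrist');save(p,'w7')
p=r.camera('scene');c=p['pixels'][120:270,240:400];cv2.imwrite('pics/s7.png',cv2.resize(c,None,fx=4,fy=4,interpolation=cv2.INTER_CUBIC)[:,:,::-1])
q=r.camera('top');c=q['pixels'][140:240,240:420];cv2.imwrite('pics/t7.png',cv2.resize(c,None,fx=4,fy=4,interpolation=cv2.INTER_CUBIC)[:,:,::-1])
s=r.get_state();R=Ro.from_rotvec(s['tool_rot']).as_matrix();print(s['eef_pos'],s['time'],R[:,0],np.degrees(np.arctan2(R[1,1],R[0,1])),s['contact_force'],s['width'],s['q'])
E
```

```text
time: 10.5
eef_pos: [488.5, 77.4, 208.7]
tool_rot: [2.149, 0.145, -2.154]
contact_force: [0.8, 0.6, -3.5]
width: 15.7
time: 11.08
eef_pos: [538.4, -15.9, 208.7]
tool_rot: [-2.174, 0.096, 2.179]
contact_force: [-0.3, 1.0, -3.8]
width: 15.4
[538.60245142 -15.21429551 209.39980666] 11.2333 [-1.05781447e-03  3.60554272e-04 -9.99999376e-01] -94.96636131229629 [ 0.42900937  0.82535672 -2.81913585] 15.53924728531031 [ 0.03265553  0.41004558 -0.14926334  2.04127038  0.09170457  0.69743742
 -1.83230301]
```

View pics/w7.png

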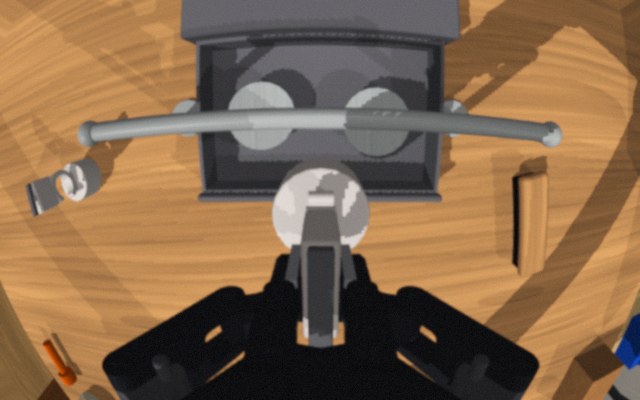

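View pics/s7.png

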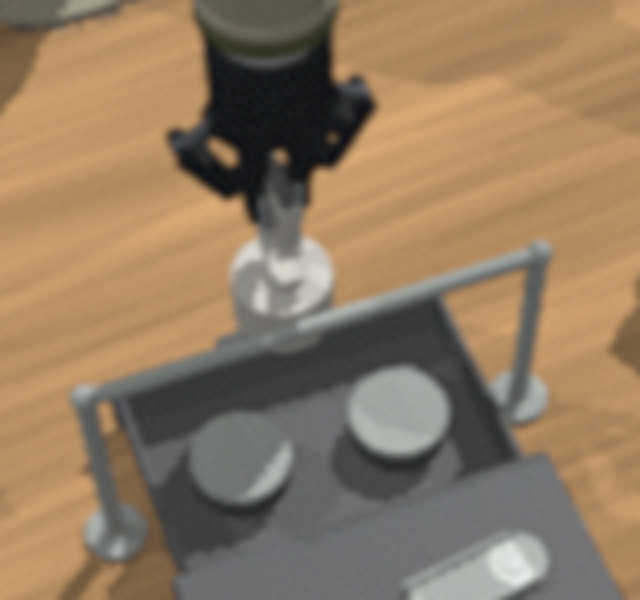

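View pics/t7.png

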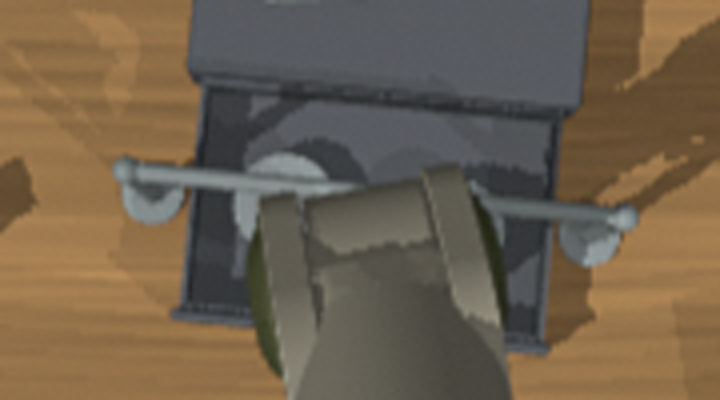

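```bash
python3 -m crank '[[0.5,-0.045,0.04,0,0,0],[0.5,-0.045,0,0,0,0],[0.4,-0.035,0,0,0,0],[0.3,-0.03,0,0,0,0],[0.3,-0.03,0,0,0,0],[0,0,0,0,0,0],[0,0,0,0,0,0]]'
python3 - <<'E'
from h import *
p=r.camera('wrist');save(p,'w8')
p=r.camera('scene');c=p['pixels'][120:270,240:400];cv2.imwrite('pics/s8.png',cv2.resize(c,None,fx=4,fy=4,interpolation=cv2.INTER_CUBIC)[:,:,::-1])
E
```

```text
time: 11.82
eef_pos: [589.0, -20.9, 210.5]
tool_rot: [-2.175, 0.097, 2.177]
contact_force: [-0.1, 0.0, -3.1]
width: 15.2
```

View pics/w8.png

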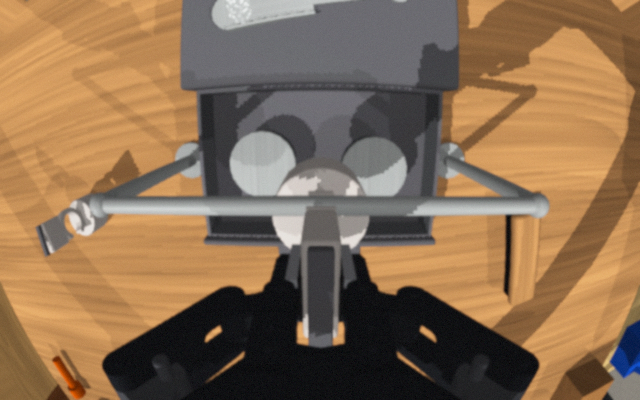

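View pics/s8.png

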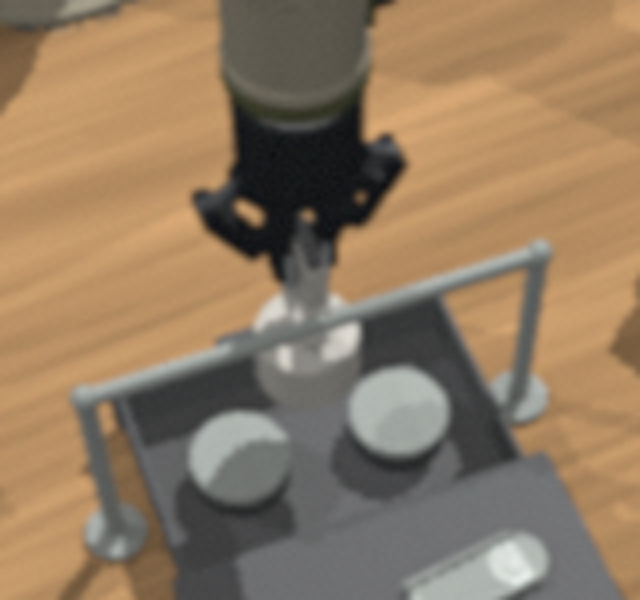

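```bash
python3 -m crank '[[0.2,-0.02,0,0,0,0],[0.2,-0.02,0,0,0,0],[0.2,-0.02,0,0,0,0],[0.2,-0.02,0,0,0,0],[0,0,0,0,0,0],[0,0,0,0,0,0]]'
python3 - <<'E'
from h import *
np.set_printoptions(precision=1,suppress=True)
p=r.camera('wrist');save(p,'w9')
s=r.get_state()['eef_pos'];print(s)
for z in(180,):
  for X in ([609.5,-22,z],[623,132,z],[596,-176,z]): print(fproj(p,X))
p=r.camera('scene');c=p['pixels'][120:270,240:400];cv2.imwrite('pics/s9.png',cv2.resize(c,None,fx=4,fy=4,interpolation=cv2.INTER_CUBIC)[:,:,::-1])
E
```

```text
time: 12.42
eef_pos: [609.5, -23.0, 210.6]
tool_rot: [-2.176, 0.097, 2.176]
contact_force: [-0.1, -0.0, -3.6]
width: 15.1
[609.1 -23.  210.6]
[320.3 235.2]
[107.9 230.2]
[532.6 229.4]
```

View pics/w9.png

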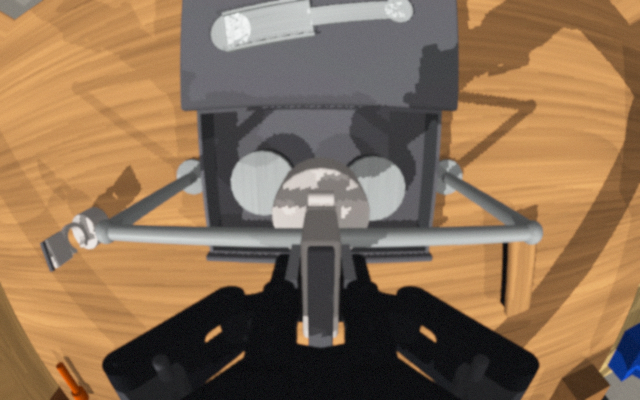

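View pics/s9.png

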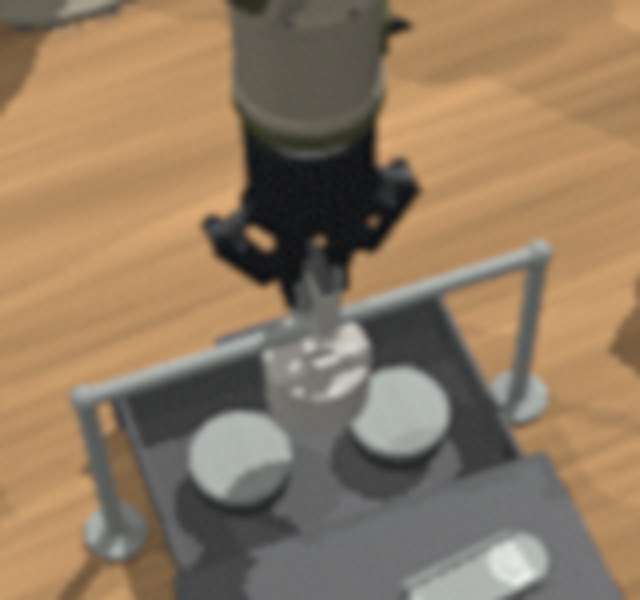

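```bash
python3 -m crank '[[0,0,-0.2,0,0,0],[0,0,-0.2,0,0,0],[0,0,-0.08,0,0,0],[0,0,0,0,0,0],[0,0,0,0,0,0]]'
python3 -m crank '[[0,0,-0.06,0,0,0],[0,0,0,0,0,0],[0,0,0,0,0,0]]'
```

```text
time: 12.93
eef_pos: [609.0, -23.0, 198.4]
tool_rot: [-2.175, 0.097, 2.177]
contact_force: [-0.2, -0.8, -3.7]
width: 15.2
time: 13.18
eef_pos: [609.2, -23.0, 197.3]
tool_rot: [-2.176, 0.097, 2.176]
contact_force: [-0.2, -0.1, -2.7]
width: 15.6
```

```bash
python3 -m crank '[[0,0,-0.04,0,0,0],[0,0,0,0,0,0],[0,0,0,0,0,0]]'
```

```text
time: 13.43
eef_pos: [609.4, -23.0, 196.7]
tool_rot: [-2.177, 0.097, 2.175]
contact_force: [-0.7, 0.8, 1.0]
width: 15.1
```

```bash
python3 -m crank '[[0,0,0,0,0,0],[0,0,0,0,0,0],[0,0,0,0,0,0],[0,0,0,0,0,0],[0,0,0,0,0,0]]' 0.5
python3 - <<'E'
from h import *
p=r.camera('wrist');save(p,'w10')
p=r.camera('scene');c=p['pixels'][120:270,240:400];cv2.imwrite('pics/s10.png',cv2.resize(c,None,fx=4,fy=4,interpolation=cv2.INTER_CUBIC)[:,:,::-1])
E
```

```text
time: 13.85
eef_pos: [609.3, -23.0, 196.3]
tool_rot: [-2.176, 0.097, 2.176]
contact_force: [-0.6, 0.9, 0.1]
width: 42.7
```

View pics/w10.png

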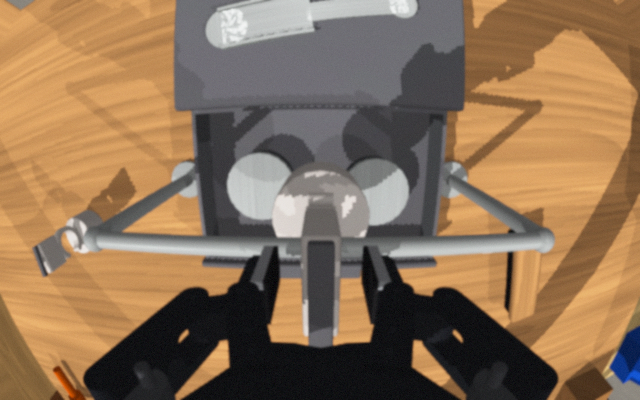

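View pics/s10.png

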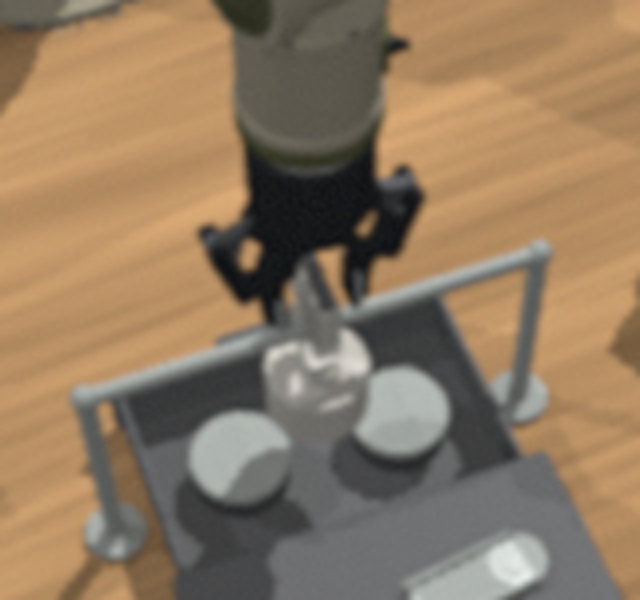

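Released; the lamp hangs on the rail. I'll retreat straight up, then wait and check.

```bash
python3 -m crank '[[0,0,0.3,0,0,0],[0,0,0.5,0,0,0],[0,0,0.8,0,0,0],[0,0,1,0,0,0],[0,0,1,0,0,0],[0,0,1,0,0,0],[-0.8,0,0.5,0,0,0],[-1,0,0,0,0,0],[-1,0,0,0,0,0],[-1,0,0,0,0,0]]'
python3 -m crank '[[-1,0,0,0,0,0],[0,0,0,0,0,0],[0,0,0,0,0,0],[0,0,0,0,0,0],[0,0,0,0,0,0],[0,0,0,0,0,0],[0,0,0,0,0,0],[0,0,0,0,0,0],[0,0,0,0,0,0],[0,0,0,0,0,0]]'
cat > look.py <<'E'
import sys
from h import *
k=sys.argv[1]
p=r.camera('wrist');save(p,'w'+k)
p=r.camera('scene');c=p['pixels'][120:270,240:400];cv2.imwrite(f'pics/s{k}.png',cv2.resize(c,None,fx=4,fy=4,interpolation=cv2.INTER_CUBIC)[:,:,::-1])
q=r.camera('top');save(q,'t'+k)
E
python3 look.py 11
```

```text
time: 14.78
eef_pos: [513.1, -23.0, 324.5]
tool_rot: [-2.177, 0.097, 2.175]
contact_force: [-1.0, 0.9, -1.0]
width: 42.7
time: 15.62
eef_pos: [489.3, -23.0, 323.6]
tool_rot: [-2.176, 0.097, 2.176]
contact_force: [0.5, 0.3, -0.2]
width: 42.5
```

View pics/w11.png

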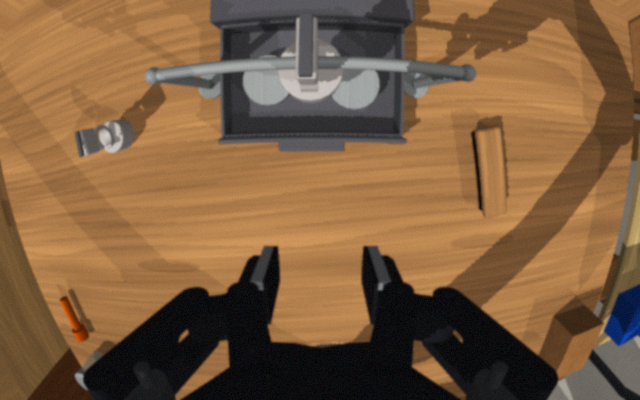

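View pics/s11.png

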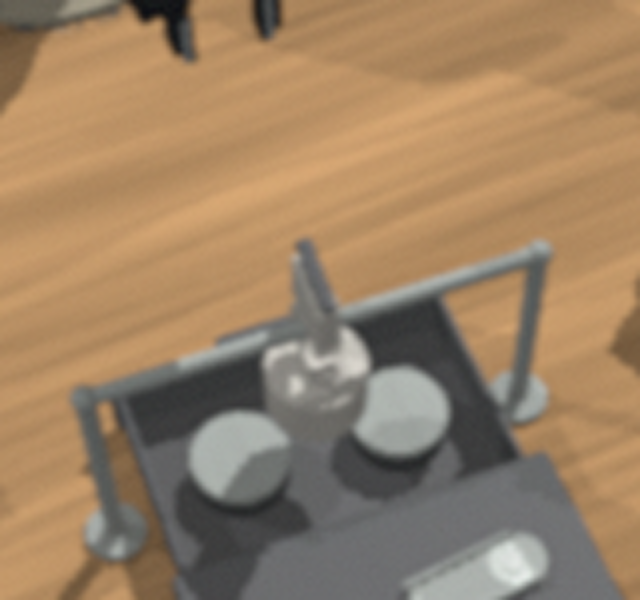

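View pics/t11.png

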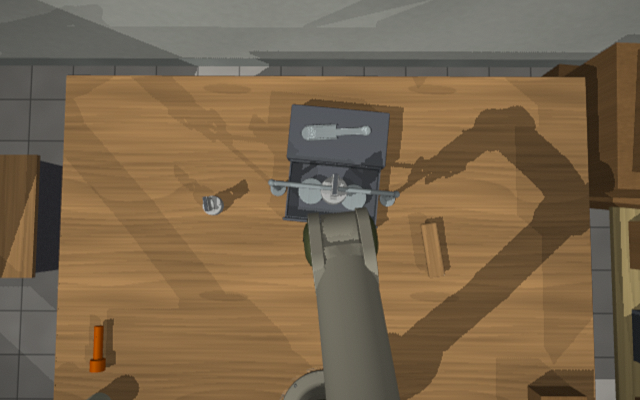

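```bash
python3 -m crank '[[0,0,0,0,0,0],[0,0,0,0,0,0],[0,0,0,0,0,0],[0,0,0,0,0,0],[0,0,0,0,0,0],[0,0,0,0,0,0],[0,0,0,0,0,0],[0,0,0,0,0,0],[0,0,0,0,0,0],[0,0,0,0,0,0]]'
python3 - <<'E'
from h import *
a=cv2.imread('pics/w11.png');p=r.camera('wrist');save(p,'w12');b=cv2.imread('pics/w12.png')
print(np.abs(a.astype(int)-b)[0:140,200:420].max(),np.abs(a.astype(int)-b)[0:140,200:420].mean())
c=np.hstack([a[0:120,250:370],b[0:120,250:370]]);cv2.imwrite('pics/w12z.png',cv2.resize(c,None,fx=3.3,fy=3.3,interpolation=cv2.INTER_CUBIC))
q=r.camera('scene');t=r.camera('top')
for n,pic in(('scene',q),('top',t)):
  for k in('brush','shoehorn','tin_a'): print(n,k,[np.round(np.array(d['point'])*[640,400],1) for d in r.pinpoint(k,pic)][:3])
E
```

```text
time: 16.6
eef_pos: [489.2, -23.0, 323.8]
tool_rot: [-2.176, 0.097, 2.176]
contact_force: [-1.0, -0.4, -0.5]
width: 42.4
30 2.328235930735931
scene brush [array([211.6, 230.6])]
scene shoehorn [array([344.7, 273.1])]
scene tin_a [array([299.8, 240.5]), array([340.6, 227.8])]
top brush [array([338.7, 173.4])]
top shoehorn [array([333.6, 131. ])]
top tin_a [array([310.6, 190.2]), array([352.3, 199.6])]
```

View pics/w12z.png

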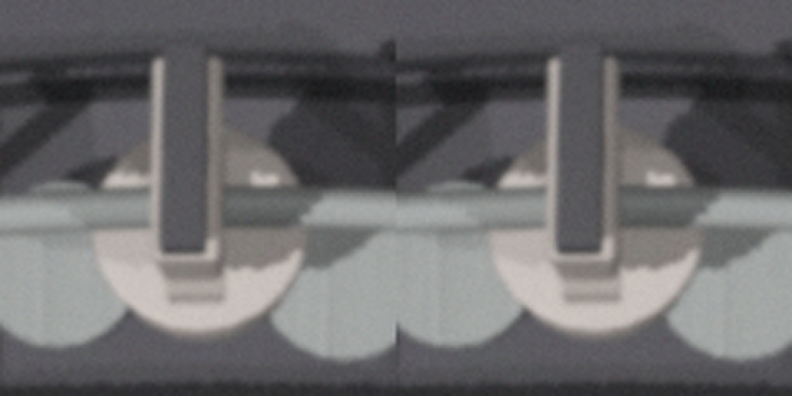

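```bash
python3 -c "
from cell import r
print(r.close_job())"
```

```text
the job is handed in; nothing more can be done
None
```

The larger lamp is switched on and hanging by its C hook from about the middle of the rail. I handed the job in at about 17 s.

- **Switch:** I pressed the raised, gap-side end down with the shut fingers. At the stop the force rose to about 9 N with almost no further travel. Pictures afterwards showed the opposite end raised, so it is on. I never measured the rocker's angle, and I last saw the tilt clearly before the grasp; nothing touched it after that.
- **Hanging:** I gripped the block, lifted it about 99 mm and turned the lamp 45° so its gap faced the rail. The rail went in through the gap with no contact force. I lowered the lamp about 14 mm, until the rail carried it, then released and backed away.
- **Still:** Two wrist pictures about 1 s apart showed no visible movement of the lamp. The gripper was well clear of it.
- **Bystanders:** The scene camera found the brush, shoehorn and tins within about 3 pixels of where they started. One check disagreed: in the last top view the network put the brush at (339, 173), on the lamp. That looks like a false detection, because the top view taken 1 s earlier shows the brush in its original place.

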